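Gauge the depth of a microscope's lamp port

ROBOT

A 6-joint arm with a two-finger parallel gripper is mounted at the origin on the work surface. World frame = base frame: x ahead of the robot, y to its left, z up, the work surface at z = 0. Lengths are in mm, angles in rad, forces in N, time in s.
With the tool pointing down it reaches from about 275 to 725 mm from the base axis. Payload 15.9 kg.
Tool frame: the origin (TCP) lies midway between the tips of the shut fingers; the grasp point (between the pads) lies 19 mm behind it; z points along the fingers, y is the line along which they close (so a half turn about z gives the same grasp; the last joint's range is limited). The gripper opens to 85 mm and grips with 20 to 120 N. Pads are 22 mm wide; open, the fingers measure 114 mm over their backs; the gripper's body (76 mm by 85 mm) begins 54 mm behind the grasp point. The pads swing forward as they close: fully open they stand 13 mm farther back than shut.
Start: joints at [1.3, 0.213, -0.034, 1.323, 0, 1.571], TCP at [133.746, 481.765, 231.306] pointing down, gripper open.
Joint ranges: [-2.98, 2.98], [-0.74, 1.72], [-1.14, 1.35], [-2.1, 2.04], [-1.57, 1.44], [-3.14, 3.14]. Speed limits (rad/s): [1.89, 1.89, 2.39, 2.57, 3.14, 3.14].

INTERFACE

Orientations are given as a rotation vector (axis times angle).
In Python, from workcell import status, vision, arm gives the robot as it stands.
- The arm moves only by the tool jog_arm, never from a script. Its argument "deltas" is a list of rows, each a list of 6 numbers: the shift along the tool's x, y, z in cm, then the turn, a rotation vector about the tool's x, y, z in rad. A call has 1 to 12 rows; each row is the pose to reach, as a shift and turn from the pose commanded when the call began, along the tool's axes at that moment; what a row does not reach only later rows make up. A row lasts 1/10 s, in which the tool goes at most 50 mm and 8.59 degrees, less where a joint would pass 70% of its speed; a pose out of reach is approached as far as the arm can. A call with a gripper value outside its range is refused whole. "gripper" is the closure, from -1 (fully open) to 1 (shut), set as the call begins (left out, the last holds). The fingers move at their own pace and stop on an object; the grip force is fixed at half the most. Time passes only in rows, so rows that repeat a pose let the fingers close. It gives the time, the measured TCP pose, the force, the opening and the grip force at its end, in the units of the state.
- status.read_state(): the state, without advancing time (a new reading comes with each control period).
- vision.capture(name): name is "side" or "top"; returns (picture, depth): 420x560x3 uint8, red, green, blue; 420x560 float32, mm along the optical axis (not along the pixel's ray), 0 where there is no reading.
- vision.calibration(name): a dict with "camera_matrix" (3x3 intrinsics, pixels), "world_to_cam" (4x4, takes a point from world to camera coordinates). Camera axes: x right, y up, looking along -z (the intrinsics and any distortion apply to the point x, -y, -z); pixel columns grow to the right and rows downward; lengths in mm; the calibration is good to about 2 mm. A picture is of the moment at which its call begins. calibration takes no time and is no camera call.
- arm.finish_job(): hands the job in; it is judged then, once.
The state is a dict: "clock": time; "q": joint angles; "dq": joint speeds; "tau": joint torques, N m; "position": TCP position; "ee_rot": TCP orientation; "contact_force": force on the tool from outside, world axes, zero at the start; "moment": the same for the moment, N m; "grip_width": finger opening in mm; "grasp_force": force on a finger pad.
Only numpy, scipy, OpenCV 4.12 (cv2) and the standard library are available. Lean on these libraries where they do the work, as an engineer would, in place of code of your own. Each camera call takes 0.05 s, during which the arm holds its last target. There are 200 camera calls.

TASK

Measure how deep the ground glass lies in the microscope base's lamp port with the depth gauge: lift the gauge off the granite plate, seat its bridge fully home in the two notches of the port collar, lower the probe rod by its head until it just touches the glass (gently, the glass is fragile: do not push it or let the rod drop), then tighten the brass lock nut firmly so the rod is clamped there. Leave the locked gauge seated in the port and do not disturb the other things.

Things in the scene. Friction and masses are not known exactly. Their poses are not given: they have to be found in the camera images.
- microscope: Fixed grey microscope base (limb removed), 290 x 210 mm, 55 mm high, with a 104 mm square turret 95 mm high round the lamp port. Origin on the bench under the port's axis; -x is the front (chrome strip 88 mm from the port axis with three upright knobs, tops 91 mm above the bench), +x the rear limb pad (77 mm high); y runs through the collar's two notches.
- port_seat (a point): On the port's axis, level with the top of its black flange (the seat, 99 mm above the bench; outer diameter 84 mm, inner 54 mm). Inside it is a well 52 mm wide. Its bottom is flat glowing ground glass, 42 mm across, somewhere between 28 and 38 mm below the seat: the height is not known and must be felt. The glass does not give; more than 15 N on the glass breaks it.
- notch (a point): Middle of the notch at +y, on the seat, 35 mm from the port axis; its twin is at -y. They are the gaps, 27 mm wide, between the two curved grey lugs of the raised collar (10 mm high, mean diameter 60 mm) that stand to +x and -x. The gauge's bridge lies in both notches, along the microscope's y, either way round; the lugs stop it from turning.
- plate: Fixed dark granite surface plate, 160 x 150 x 40 mm, origin under its centre, on which the gauge stands at the start.
- depth_gauge: Loose steel rod depth gauge, about 0.5 kg, standing upright. Origin at the centre of its bridge's sole; z up along the rod, y along the bridge. Bridge 90 (y) x 24 (x) x 14 mm high, lower long edges chamfered 3 mm; on it a barrel 24 mm in diameter up to 32 mm, the brass lock nut up to 50 mm, then the rod and head. Seated in the port, its sole lies on the seat.
- depth_rod (a joint): How far the rod is pushed down through the bridge (m): 0 = fully up, tip flush with the sole (so lifting the gauge by the rod head lifts the whole gauge), at most 0.044. Unlocked, the rod slides very easily and falls by its own weight (about 0.12 kg) when it is let go; it does not turn in the bridge.
- probe: The rod's tip and head, one rigid part of the rod: rod 8 mm in diameter, black knurled head 22 mm in diameter and 12 mm high, from 106 to 118 mm above the tip. Origin at the tip's end face, z up.
- probe_head (a point): Middle of the rod's head, where to grip it from above: on the axis, 112 mm above the tip, so 112 mm above the bridge's sole (62 mm above the top of the lock nut) when the rod is up, and 74 to 84 mm above the sole (24 to 34 mm above the nut) when the tip is on the glass: fingertips that reach more than 22 mm below this point would meet the nut first.
- lock_nut (a joint): Turn of the brass lock nut (rad), growing clockwise seen from above, which tightens; range 0 to 1.2 (end stop), starting loose below 0.15. It drags with 0.2 N m all along; beyond about 0.45 it wedges on the rod and the torque rises, to less than 0.5 N m at 1.2. The rod is firmly clamped from 0.7 on. Let go when fully tight it may spring back a little, to no less than 0.9.
- nut_grip (a point): Where to grip the lock nut from above, fingers either side of the rod: on the axis, 45 mm above the sole. Nut 30 mm in diameter, 18 mm high (32 to 50 mm above the sole). With the tip on the glass the rod's head, 22 mm in diameter, reaches 35 to 45 mm above this point, between the open fingers.
- objective: Bystander: loose steel microscope objective, 25 mm diameter, 44 mm tall, origin under its centre. Beyond the plate.
- screw_tray: Bystander: loose blue tray of small screws, 70 x 90 x 18 mm, origin under its centre. Beyond the plate.
- screwdriver: Bystander: loose screwdriver with red handle, 150 mm long, lying on the robot's side of the plate.
- dust_cap: Bystander: loose black dust cap, 58 mm diameter, 13 mm high, lying on the microscope's rear pad. Origin under its centre.
There are look-alikes about, which are no part of the job. Of the things that look like the depth_gauge, the middle-sized one is meant.

How it is judged (in metres and radians):
On the way, in this order (a step that is already met when the one before it is completed fails the run):
1. the gauge's bridge sits fully home in the collar's notches while the rod is still up (less than 20 mm down) (z of depth_gauge in the frame of port_seat below 0.0025 m and horizontal distance between depth_gauge and port_seat below 0.01 m and angle between depth_gauge's own z axis and vertical below 0.05 rad and value of joint depth_rod below 0.02 m), for 0.1 s.
2. the rod's tip, still held by its head, rests on the glass with the nut still loose (contact force between probe and microscope above 0.3 N and contact force between the fingers and probe above 1 N and value of joint depth_rod above 0.025 m and value of joint lock_nut below 0.4 rad), for 0.1 s.
3. the lock nut is tightened (0.7 rad or more) (value of joint lock_nut above 0.7 rad), for 0.1 s.
At the end, for the whole second after the job is handed in: The gauge stands released and at rest in the port: sole within 2.5 mm of the seat, within 10 mm of the port's centre, upright within 0.05 rad, bridge along the notches within 0.15 rad; the rod's tip rests on the glass (contact over 0.1 N) and the lock nut is tightened to 0.7 rad or more (z of depth_gauge in the frame of port_seat below 0.0025 m and horizontal distance between depth_gauge and port_seat below 0.01 m and angle between depth_gauge's own z axis and vertical below 0.05 rad and angle between the y axis of depth_gauge and the y axis of microscope, either way round below 0.15 rad and contact force between probe and microscope above 0.1 N and value of joint lock_nut above 0.7 rad and linear speed of depth_gauge below 0.02 m/s); the robot touches nothing.
It fails at once if the glass is pressed with more than 15 N (contact force between probe and microscope above 15 N).
It fails at once if the rod is let drop (slides down faster than 0.25 m/s) (velocity of joint depth_rod above 0.25 m/s).
It fails at once if the objective, screw tray, screwdriver or dust cap is moved more than 30 mm (distance of any of objective, screw_tray, screwdriver, dust_cap from where it was at the start of the episode above 0.03 m).
It also fails if it takes over 67 s, if anything falls off the work surface, if the arm or the gripper's body presses on something with over 40 N, if the wrist force passes 120 N, or if a joint passes its speed limit or range.

## Working session

There is one attempt and no reset: what is moved stays moved. The work goes in short steps, Python scripts to look and compute and a tool call to move; the robot and the scene stay as the last step left them, time stands still between calls to the robot, and variables do not carry over. Pictures are saved under pics/ and viewed, at most 10 in all, crops included, and the job is handed in when it is done.

Besides the shell and the picture viewer there is one more tool, called after "Emit:" as name([rows], argument=value, ...), one row to a line, values as JSON. jog_arm: Moves the arm, as the interface text tells. Its arguments: {"type":"object","properties":{"deltas":{"type":"array","items":{"type":"array","items":{"type":"number"}}},"gripper":{"type":"number"}},"required":["deltas"]}

```bash
mkdir -p pics; ls; cat > h.py <<'E'
import numpy as np,cv2
from workcell import status,vision,arm
def cap(n):
    p,d=vision.capture(n); c=vision.calibration(n)
    np.savez(f'{n}.npz',p=p,d=d,K=c['camera_matrix'],T=c['world_to_cam']); return p,d
def load(n):
    z=np.load(f'{n}.npz'); K=np.array(z['K']);T=np.array(z['T']);d=z['d']
    v,u=np.mgrid[:420,:560]
    x=(u-K[0,2])/K[0,0]*d; y=(v-K[1,2])/K[1,1]*d
    P=np.stack([x,-y,-d,np.ones_like(d)],-1)@np.linalg.inv(T).T
    P=P[...,:3]; P[d<=0]=np.nan
    return z['p'],P,K,T
E
python3 - <<'E'
from h import *
for n in('top','side'):
    p,d=cap(n); cv2.imwrite(f'pics/{n}0.png',p[...,::-1])
    c=vision.calibration(n); print({k:(np.round(v,3).tolist() if not isinstance(v,str) else v) for k,v in c.items()})
print(status.read_state())
E
```

```text
pics
{'camera_matrix': [[531.975, 0.0, 281.49], [0.0, 531.975, 201.956], [0.0, 0.0, 1.0]], 'world_to_cam': [[-0.068, -0.998, -0.005, 93.818], [0.976, -0.067, 0.205, -540.002], [-0.205, 0.009, 0.979, -1326.635], [0.0, 0.0, 0.0, 1.0]]}
{'camera_matrix': [[396.672, 0.0, 277.83], [0.0, 396.672, 204.125], [0.0, 0.0, 1.0]], 'world_to_cam': [[-0.859, -0.512, 0.018, 498.71], [0.387, -0.625, 0.678, -252.88], [-0.336, 0.589, 0.735, -786.452], [0.0, 0.0, 0.0, 1.0]]}
{'clock': 0.1, 'q': array([ 1.29999948e+00,  2.13300396e-01, -3.49479943e-02,  1.32351783e+00,
        1.64351741e-05,  1.57080157e+00]), 'dq': array([-1.74596185e-03,  7.99994923e-05,  1.76009518e-03, -1.44683440e-03,
       -6.51430886e-04,  2.99815568e-04]), 'tau': array([ 4.83200947e-04, -6.87246251e+01,  4.87806594e+01,  1.21195964e-02,
        1.28996166e-04,  3.15829129e-05]), 'position': array([133.66581875, 481.49638455, 230.88811848]), 'ee_rot': array([-4.24056461e-01, -3.11269230e+00,  1.50601280e-03]), 'contact_force': array([ 1.17642623, -0.18243448,  1.04079402]), 'moment': array([ 0.01537479, -0.01963243, -0.0166029 ]), 'grasp_force': 0.0, 'grip_width': 85.5877158253861}
```

View pics/top0.png

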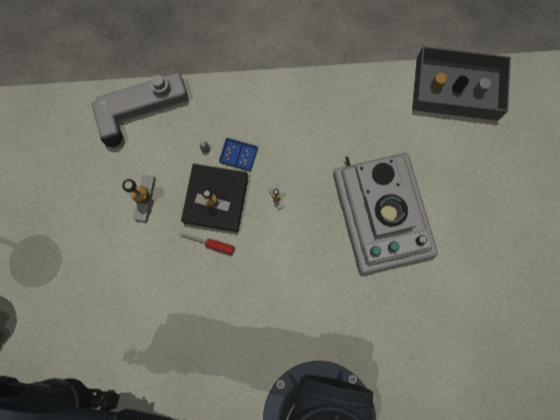

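View pics/side0.png

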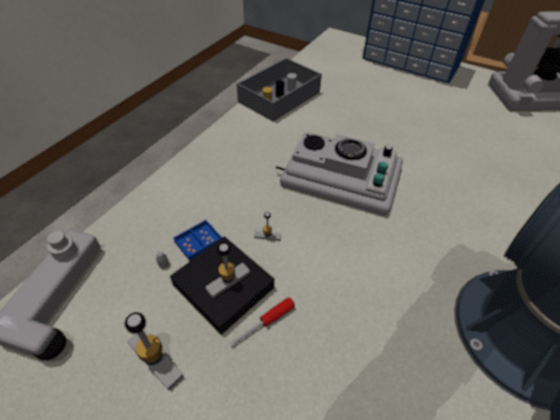

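The side view shows three gauge-like things: large one on the bench at top (140,195) / side (148,345), one on the granite plate at top (210,200) / side (226,270), and a small one at top (276,196) / side (267,228). The middle-sized one, on the plate, is meant. The microscope port is at top (391,210) / side (351,149).

```bash
python3 - <<'E'
from h import *
out=[]
for n,(u,v),(a,b) in(('top',(212,203),(391,212)),('side',(226,275),(348,158))):
    p,P,K,T=load(n)
    def rect(m):
        q=P[m]; (c,s,ang)=cv2.minAreaRect(q[:,:2].astype(np.float32)); return np.round(q.mean(0),1),np.round(c,1),np.round(s,1),round(ang,1),len(q)
    z=P[...,2]; m=np.zeros(z.shape,bool)
    w=75 if n=='top' else 95
    m[v-w:v+w,u-w:u+w]=1
    yy,xx=np.mgrid[:420,:560]
    near=np.hypot(xx-u,yy-v)<60
    print(n,'plate',rect(near&(abs(z-40)<3)))
    print(' bridge top',rect(near&(abs(z-54)<4)))
    print(' barrel/nut',rect(near&(z>68)&(z<95)))
    print(' head',rect(near&(z>140)&(z<165)), np.nanmax(z[near]))
    nm=np.hypot(xx-a,yy-b)<70
    print(' turret',rect(nm&(abs(z-95)<2)&(z<98)),' seat',rect(nm&(z>97.5)&(z<101.5)),' collar',rect(nm&(z>106)&(z<111)))
    print(' base',rect(nm&(abs(z-55)<3)), 'glass', P[b-1,a-1])
    s=3 if n=='top' else 3
    crops=[cv2.resize(p[y-45:y+45,x-60:x+60],None,fx=4,fy=4,interpolation=cv2.INTER_CUBIC) for x,y in((u,v),(a,b))]
    out.append(np.vstack(crops))
im=np.hstack(out); im=cv2.resize(im,(780,585)); cv2.imwrite('pics/crop.png',im[...,::-1])
E
```

```text
top plate (array([579.5, 232. ,  40.2]), array([605.4, 226. ]), array([150.5, 217.2]), 76.4, 2043)
 bridge top (array([557.6, 234. ,  54.2]), array([583.6, 234.8]), array([102.5,  94.3]), 2.2, 188)
 barrel/nut (array([554.7, 234.4,  89. ]), array([555.8, 234.7]), array([23.3, 30.3]), 34.2, 90)
 head (array([557.7, 236.1, 157.8]), array([558.5, 236.4]), array([20.7, 22.7]), 28.3, 77) 163.94329075113933
 turret (array([ 492.9, -215.3,   95.1]), array([ 505.4, -199.9]), array([222.1, 135.9]), 16.1, 579)  seat (array([ 495.6, -215.6,   99.2]), array([ 480.3, -214.1]), array([137.6, 111.4]), 9.6, 385)  collar (array([ 499.7, -214.3,  108.6]), array([ 497.9, -214.7]), array([60.9, 65.9]), 87.6, 88)
 base (array([ 512.9, -202.3,   55.2]), array([ 511.8, -212.2]), array([261.7, 172.6]), 9.1, 1541) glass [ 500.34856654 -219.74037122   65.36202915]
side plate (array([572.6, 243.8,  40.2]), array([567.6, 197.3]), array([227.4, 161.1]), 76.7, 3985)
 bridge top (array([556.9, 242.8,  54. ]), array([558. , 238.4]), array([89.4, 27.1]), 71.9, 397)
 barrel/nut (array([554.1, 242.1,  87.3]), array([556.5, 239.6]), array([31.4, 28.9]), 39.8, 213)
 head (array([555.8, 240.3, 156.9]), array([557.5, 238.6]), array([22.3, 23.3]), 32.8, 144) 161.02493149133898
 turret (array([ 494.8, -206.5,   95. ]), array([ 481.4, -216. ]), array([134.8, 108.6]), 9.1, 519)  seat (array([ 492.5, -205.8,   99.1]), array([ 491.5, -215.1]), array([93.1, 94.1]), 10.3, 213)  collar (array([ 496.4, -212.4,  108.4]), array([ 497. , -212.9]), array([65.1, 56. ]), 13.0, 102)
 base (array([ 499.8, -162. ,   54.6]), array([ 509.5, -208.7]), array([259.2, 171.5]), 9.1, 1115) glass [ 490.67439646 -180.86092366   98.7978561 ]
```

View pics/crop.png

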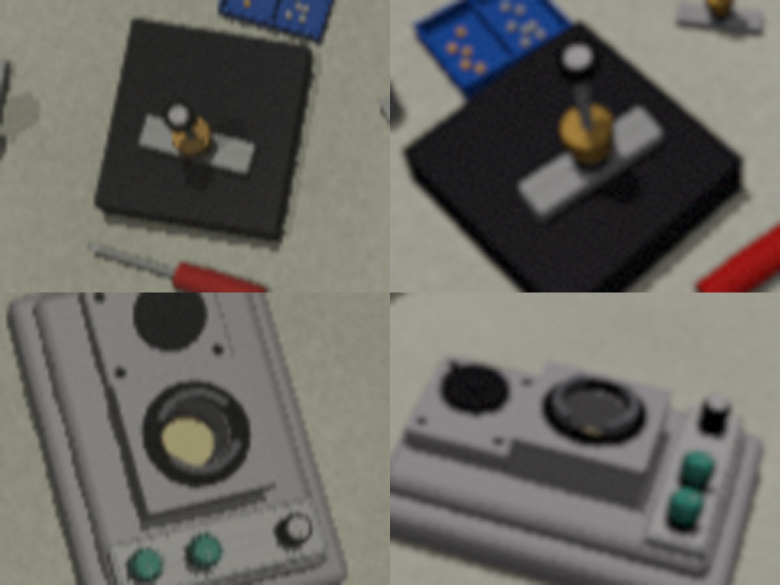

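The crops confirm the choice: the steel gauge on the granite plate (middle-sized), with the bridge along world heading about 72°. The port with its two lugs and the glowing glass is clear in the top crop. Next I refine the yaws, the port centre and the glass height.

```bash
cat >> h.py <<'E'
from scipy.spatial.transform import Rotation as Ro
from scipy.optimize import least_squares
def go(pos,head):
    "delta (cm, tool axes; rad) to TCP pos with tool y at heading (deg), pointing down"
    s=status.read_state(); R=Ro.from_rotvec(s['ee_rot']); h=np.radians(head)
    y=np.array([np.cos(h),np.sin(h),0]); z=np.array([0,0,-1.]); G=Ro.from_matrix(np.c_[np.cross(y,z),y,z])
    M=R.as_matrix(); print('now',s['position'].round(1),'yhead',np.degrees(np.arctan2(M[1,1],M[0,1])).round(1),'q6',s['q'][5].round(2))
    print('delta',np.round(R.inv().apply(np.array(pos)-s['position'])/10,2),np.round((R.inv()*G).as_rotvec(),3))
def circ(q,r,c0):
    return least_squares(lambda c:np.hypot(q[:,0]-c[0],q[:,1]-c[1])-r,c0,loss='soft_l1').x.round(1)
E
python3 - <<'E'
from h import *
for n in('top','side'):
    p,P,K,T=load(n); X,Y,Z=[P[...,i] for i in range(3)]
    near=np.hypot(X-500,Y+214)<230
    m=(near&(Z>48)&(Z<60)); q=P[m]
    c,s,a=cv2.minAreaRect(q[:,:2].astype(np.float32)); print(n,'base',np.round(c,1),np.round(s,1),round(a,2))
    m=near&(Z>74)&(Z<80); c,s,a=cv2.minAreaRect(P[m][:,:2].astype(np.float32)); print(' pad',np.round(c,1),np.round(s,1),round(a,2),m.sum())
    col=(np.hypot(X-498,Y+214)<45)&(Z>106)&(Z<112); q=P[col]; print(' collar fit',circ(q,30,[498,-214]),len(q))
    c0=circ(q,30,[498,-214]); an=np.degrees(np.arctan2(q[:,1]-c0[1],q[:,0]-c0[0])); print(' angles hist',np.histogram(an,bins=np.arange(-180,181,12))[0])
    g=(np.hypot(X-498,Y+214)<26)&(Z<85)&(Z>40); lum=p.astype(int).sum(-1); print(' glass',g.sum(),np.nanmedian(Z[g&(lum>400)]) if (g&(lum>400)).any() else None)
    dk=(np.hypot(X-498,Y+214)<48)&(abs(Z-99)<3.5)&(lum<200); print(' flange dark rect',np.round(cv2.minAreaRect(P[dk][:,:2].astype(np.float32))[:2],1))
    hd=(np.hypot(X-558,Y-238)<25)&(Z>153)&(Z<165); q=P[hd]; print(' head',cv2.minEnclosingCircle(q[:,:2].astype(np.float32)),np.median(q[:,2]))
    br=(np.hypot(X-558,Y-238)<55)&(abs(Z-54)<4)&(lum>280); q=P[br]; c,s,a=cv2.minAreaRect(q[:,:2].astype(np.float32)); print(' bridge',np.round(c,1),np.round(s,1),a,len(q))
go([557.5,237.5,200],-4)
E
```

```text
top base [ 511.4 -212.5] [264.6 174.6] 9.32
 pad [ 515.7 -202.7] [240.5 129.8] 10.8 684
 collar fit [ 497.9 -214.9] 107
 angles hist [5 3 8 4 6 5 0 0 0 0 3 6 6 6 3 5 6 6 3 7 6 0 0 0 0 1 8 3 4 3]
 glass 228 61.82648829296977
 flange dark rect [[ 497.2 -215.4]
 [  80.7   79.9]]
 head ((559.0653686523438, 236.84432983398438), 11.641399383544922) 158.7463105579834
 bridge [558.6 237.1] [88.1 23.8] 70.99335479736328 146
side base [ 508.7 -209. ] [260.6 176.1] 8.98
 pad [ 513.6 -199. ] [240.7 129.4] 10.51 671
 collar fit [ 496.5 -212.6] 104
 angles hist [5 3 4 6 4 7 0 0 0 0 3 5 6 4 3 7 1 6 6 4 8 0 0 0 0 2 5 5 6 4]
 glass 43 None
 flange dark rect [[ 494.1 -211.4]
 [  79.    74.7]]
 head ((557.3173217773438, 238.72145080566406), 12.261102676391602) 158.38839235117354
 bridge [557.9 238.2] [89.5 25.3] 70.29277038574219 316
now [133.7 481.5 230.9] yhead 74.5 q6 1.57
delta [-47.37 -12.17   3.1 ] [-1.00e-03  1.00e-03  1.37e+00]
```

Emit:
jog_arm([
  [-47.3,-12.2,3.1,0,0,1.37],
  [-47.3,-12.2,3.1,0,0,1.37],
  [-47.3,-12.2,3.1,0,0,1.37],
  [-47.3,-12.2,3.1,0,0,1.37],
  [-47.3,-12.2,3.1,0,0,1.37],
  [-47.3,-12.2,3.1,0,0,1.37],
  [-47.3,-12.2,3.1,0,0,1.37],
  [-47.3,-12.2,3.1,0,0,1.37],
  [-47.3,-12.2,3.1,0,0,1.37],
  [-47.3,-12.2,3.1,0,0,1.37],
  [-47.3,-12.2,3.1,0,0,1.37],
  [-47.3,-12.2,3.1,0,0,1.37],
], gripper=-1)

```text
clock: 1.3
position: [557.0, 237.1, 199.5]
ee_rot: [-2.299, -2.141, 0.002]
contact_force: [-0.5, -0.3, 0.6]
grip_width: 85.4
grasp_force: 0.0
```

```bash
python3 -c "
from h import *
go([558,237.7,133],-4)"
```

```text
now [557.  237.1 199.5] yhead -4.1 q6 2.04
delta [0.07 0.1  6.65] [-0.001  0.001 -0.001]
```

Emit:
jog_arm([
  [0.1,0.1,3,0,0,0],
  [0.1,0.1,5.6,0,0,0],
  [0.1,0.1,6.65,0,0,0],
  [0.1,0.1,6.65,0,0,0],
  [0.1,0.1,6.65,0,0,0],
])

```text
clock: 1.8
position: [557.9, 239.2, 135.0]
ee_rot: [2.297, 2.143, 0.002]
contact_force: [-0.3, 0.1, -0.1]
grip_width: 85.5
grasp_force: 0.0
```

Emit:
jog_arm([
  [0,0,0,0,0,0],
  [0,0,0,0,0,0],
  [0,0,0,0,0,0],
  [0,0,0,0,0,0],
  [0,0,0,0,0,0],
  [0,0,0,0,0,0],
  [0,0,0,0,0,0],
  [0,0,0,0,0,0],
], gripper=1)

```text
clock: 2.6
position: [558.2, 238.7, 134.2]
ee_rot: [2.298, 2.142, 0.001]
contact_force: [0.1, -0.5, 5.7]
grip_width: 19.9
grasp_force: 58.4
```

Emit:
jog_arm([
  [0,0,-0.3,0,0,0],
  [0,0,-1.0,0,0,0],
  [0,0,-2.5,0,0,0],
  [0,0,-4.5,0,0,0],
  [0,0,-6.5,0,0,0],
  [0,0,-8.5,0,0,0],
  [0,0,-9.5,0,0,0],
  [0,0,-9.5,0,0,0],
])

```text
clock: 3.4
position: [558.5, 238.8, 229.9]
ee_rot: [2.297, 2.142, 0.003]
contact_force: [-0.5, -0.3, -5.6]
grip_width: 19.2
grasp_force: 59.0
```

```bash
python3 - <<'E'
from h import *
go([498,-213,229],24.2)
for n in('top','side'):
    cap(n); p,P,K,T=load(n); X,Y,Z=[P[...,i] for i in range(3)]; lum=p.astype(int).sum(-1)
    br=(np.hypot(X-558,Y-238)<60)&(Z>140)&(Z<156)&(lum>200); q=P[br]
    if len(q)>20:
        c,s,a=cv2.minAreaRect(q[:,:2].astype(np.float32)); print(n,' bridge',np.round(c,1),np.round(s,1),a,len(q),np.median(q[:,2]))
E
```

```text
now [558.5 238.8 229.9] yhead -4.0 q6 2.04
delta [-45.5   -2.87   0.05] [ 0.002 -0.    -0.492]
side  bridge [557.2 238.4] [90.6 26.3] 70.73945617675781 454 148.50060783073758
```

Emit:
jog_arm([
  [-1.5,-0.1,0,0,0,0],
  [-4.5,-0.3,0,0,0,-0.05],
  [-8,-0.5,0,0,0,-0.1],
  [-12,-0.75,0,0,0,-0.15],
  [-16,-1.0,0,0,0,-0.2],
  [-20,-1.25,0,0,0,-0.25],
  [-24,-1.5,0,0,0,-0.3],
  [-28,-1.75,0,0,0,-0.35],
  [-32,-2.0,0,0,0,-0.4],
  [-36,-2.25,0,0,0,-0.45],
  [-39.5,-2.5,0,0,0,-0.49],
  [-41.5,-2.6,0,0,0,-0.49],
])

```text
clock: 4.7
position: [501.3, -176.4, 227.9]
ee_rot: [-1.71, -2.634, 0.002]
contact_force: [-0.1, 0.0, -5.3]
grip_width: 19.4
grasp_force: 59.1
```

```bash
python3 -c "
from h import *
go([497.6,-212.8,220],24.3)"
```

```text
now [ 501.3 -176.4  227.9] yhead 24.0 q6 0.81
delta [-3.18 -1.82  0.79] [-0.002 -0.    -0.005]
```

Emit:
jog_arm([
  [-1.5,-0.9,0,0,0,-0.005],
  [-2.7,-1.5,0,0,0,-0.005],
  [-3.1,-1.8,0,0,0,-0.005],
  [-3.1,-1.8,0,0,0,-0.005],
  [-3.1,-1.8,0,0,0,-0.005],
  [-3.1,-1.8,0,0,0,-0.005],
])

```text
clock: 5.3
position: [499.3, -208.5, 228.8]
ee_rot: [-1.702, -2.641, -0.0]
contact_force: [0.3, -0.5, -3.8]
grip_width: 19.5
grasp_force: 59.1
```

```bash
python3 - <<'E'
from h import *
go([497.6,-212.8,220],24.3)
for n in('top','side'):
    p,d=cap(n); p,P,K,T=load(n); X,Y,Z=[P[...,i] for i in range(3)]; lum=p.astype(int).sum(-1)
    br=(np.hypot(X-497.6,Y+212.8)<60)&(Z>138)&(Z<152)&(lum>200); q=P[br]
    if len(q)>20:
        c,s,a=cv2.minAreaRect(q[:,:2].astype(np.float32)); print(n,' bridge',np.round(c,1),np.round(s,1),a,len(q),np.median(q[:,2]))
    col=(np.hypot(X-497,Y+213)<45)&(Z>105)&(Z<112); q=P[col]; print(len(q)); 
    if len(q)>20: print(circ(q,30,[497,-213]))
u,v=350,140
cv2.imwrite('pics/s1.png',cv2.resize(load('side')[0][v-70:v+60,u-90:u+90],None,fx=4,fy=4,interpolation=cv2.INTER_CUBIC)[...,::-1])
E
```

```text
now [ 499.3 -208.5  228.8] yhead 24.4 q6 0.75
delta [-0.32 -0.33  0.88] [ 0.    -0.     0.002]
top  bridge [ 496.9 -184.2] [24.2 39.3] 10.237716674804688 138 148.1873206779636
39
[ 498.6 -214.5]
side  bridge [ 499.8 -207.4] [24.6 92.5] 8.756575584411621 122 148.23402982545764
96
[ 496.1 -212. ]
```

View pics/s1.png

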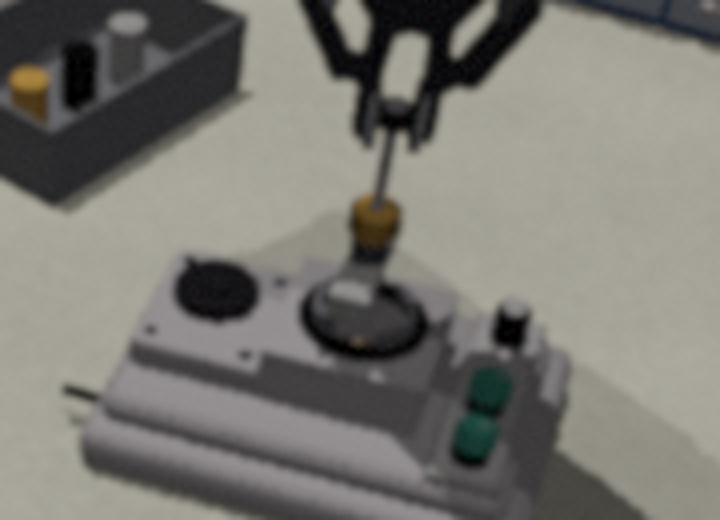

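Emit:
jog_arm([
  [-0.3,-0.3,0.5,0,0,0],
  [-0.3,-0.3,1.0,0,0,0],
  [-0.3,-0.3,1.3,0,0,0],
  [-0.3,-0.3,1.3,0,0,0],
  [-0.3,-0.3,1.3,0,0,0],
  [-0.3,-0.3,1.3,0,0,0],
  [-0.3,-0.3,1.3,0,0,0],
  [-0.3,-0.3,1.3,0,0,0],
])

```text
clock: 6.2
position: [497.7, -213.2, 215.9]
ee_rot: [1.703, 2.64, 0.0]
contact_force: [-1.5, -0.4, -4.6]
grip_width: 19.2
grasp_force: 59.1
```

```bash
cat > m.py <<'E'
from h import *
go([497,-213,210],24.4)
for n in('top','side'):
    p,d=cap(n); p,P,K,T=load(n); X,Y,Z=[P[...,i] for i in range(3)]; lum=p.astype(int).sum(-1)
    h=np.nanmedian(Z[(np.hypot(X-497.6,Y+212.8)<50)&(Z>114)&(Z<152)&(lum>240)]); print(h)
    br=(np.hypot(X-497.6,Y+212.8)<60)&(abs(Z-h)<4.5)&(lum>200); q=P[br]
    c,s,a=cv2.minAreaRect(q[:,:2].astype(np.float32)); print(n,' bridge',np.round(c,1),np.round(s,1),a,len(q))
    col=(np.hypot(X-497,Y+213)<45)&(Z>105)&(Z<112); q=P[col]; print(len(q)); 
    if len(q)>20: print(circ(q,30,[497,-213]))
E
python3 m.py
```

```text
now [ 497.7 -213.2  215.9] yhead 24.4 q6 0.74
delta [ 0.05 -0.06  0.59] [ 0.     0.    -0.001]
135.9213101781952
top  bridge [ 494.7 -187.7] [23.8 35.6] 9.53458023071289 128
55
[ 498.3 -213.4]
135.40021712213445
side  bridge [ 497.4 -209.4] [23.8 86.6] 8.216818809509277 114
98
[ 496.6 -211.9]
```

Emit:
jog_arm([
  [0.03,-0.07,0.4,0,0,0],
  [0.03,-0.07,0.8,0,0,0],
  [0.03,-0.07,1.1,0,0,0],
  [0.03,-0.07,1.3,0,0,0],
  [0.03,-0.07,1.5,0,0,0],
  [0.03,-0.07,1.7,0,0,0],
  [0.03,-0.07,1.7,0,0,0],
  [0.03,-0.07,1.7,0,0,0],
])

```text
clock: 7.1
position: [496.9, -213.2, 198.9]
ee_rot: [1.703, 2.64, -0.0]
contact_force: [0.5, -0.3, -5.2]
grip_width: 19.7
grasp_force: 59.1
```

```bash
python3 -c "
from h import *
for i in range(4): cap('side'); print(status.read_state()['contact_force'].round(1))
p,P,K,T=load('side')
cv2.imwrite('pics/s2.png',cv2.resize(p[80:200,260:440],None,fx=4,fy=4,interpolation=cv2.INTER_CUBIC)[...,::-1])
X,Y,Z=[P[...,i] for i in range(3)]
m=(np.hypot(X-497,Y+213)<50)&(Z>112)&(Z<123)&(p.astype(int).sum(-1)>240);print(m.sum(),np.median(Z[m]))"
```

```text
[-1.2 -0.2 -5.3]
[ 0.5 -0.  -4.7]
[ 0.7 -0.2 -5.7]
[ 0.5 -0.3 -6.9]
81 118.41750146670972
```

View pics/s2.png

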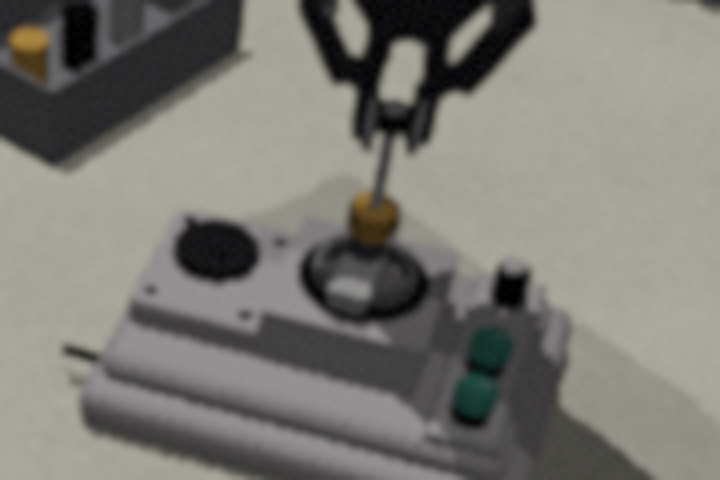

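The picture shows the bridge entering the gap between the lugs (around (350,285) in the crop), with the weight still carried by the fingers. I continue down to the seat.

Emit:
jog_arm([
  [0,0,0.2,0,0,0],
  [0,0,0.4,0,0,0],
  [0,0,0.6,0,0,0],
  [0,0,0.8,0,0,0],
  [0,0,0.8,0,0,0],
  [0,0,0.8,0,0,0],
  [0,0,0.8,0,0,0],
])

```text
clock: 8.0
position: [497.0, -213.2, 190.9]
ee_rot: [1.703, 2.64, 0.0]
contact_force: [-1.0, 1.1, -1.6]
grip_width: 20.1
grasp_force: 59.5
```

```bash
python3 -c "
from h import *
for i in range(5): p,d=cap('side'); print(status.read_state()['contact_force'].round(1))
p,P,K,T=load('side')
X,Y,Z=[P[...,i] for i in range(3)]
m=(np.hypot(X-497,Y+213)<50)&(Z>110.5)&(Z<123)&(p.astype(int).sum(-1)>240);print(m.sum(),np.median(Z[m]))
q=P[m];A=np.c_[q[:,:2]-[497,-213],np.ones(len(q))];print(np.linalg.lstsq(A,q[:,2],rcond=None)[0].round(3))
print(status.read_state()['position'])"
```

```text
[ 0.   1.7 -2. ]
[-0.4  1.3 -0.4]
[-0.7  2.2 -2.2]
[ 0.4  0.7 -0.9]
[-1.   0.7 -1.1]
80 112.79840430979175
[-4.00000e-03  6.00000e-03  1.12683e+02]
[ 496.95639223 -213.20041729  190.88595331]
```

Emit:
jog_arm([
  [0,0,0.3,0,0,0],
  [0,0,0.6,0,0,0],
  [0,0,0.9,0,0,0],
  [0,0,1.2,0,0,0],
  [0,0,1.5,0,0,0],
  [0,0,1.8,0,0,0],
  [0,0,2.05,0,0,0],
  [0,0,2.2,0,0,0],
  [0,0,2.25,0,0,0],
  [0,0,2.25,0,0,0],
])

```text
clock: 9.25
position: [496.9, -213.2, 168.3]
ee_rot: [-1.703, -2.64, 0.0]
contact_force: [-0.8, 1.9, -1.6]
grip_width: 19.4
grasp_force: 59.4
```

Emit:
jog_arm([
  [0,0,0.05,0,0,0],
  [0,0,0.1,0,0,0],
  [0,0,0.15,0,0,0],
  [0,0,0.2,0,0,0],
  [0,0,0.2,0,0,0],
  [0,0,0.2,0,0,0],
])

```text
clock: 9.85
position: [496.9, -213.2, 166.3]
ee_rot: [1.703, 2.64, 0.0]
contact_force: [-0.1, 1.7, -2.1]
grip_width: 19.6
grasp_force: 59.4
```

Emit:
jog_arm([
  [0,0,0.03,0,0,0],
  [0,0,0.06,0,0,0],
  [0,0,0.1,0,0,0],
  [0,0,0.1,0,0,0],
])

```text
clock: 10.25
position: [496.9, -213.2, 165.2]
ee_rot: [-1.703, -2.64, 0.0]
contact_force: [-0.2, 1.0, -1.4]
grip_width: 19.4
grasp_force: 59.4
```

```bash
python3 -c "
from h import *
p,d=cap('top'); p,P,K,T=load('top'); X,Y,Z=[P[...,i] for i in range(3)]; l=p.astype(int).sum(-1)
m=(np.hypot(X-498,Y+214)<24)&(Z<80)&(Z>40); print(m.sum(),np.sort(Z[m]).round(1)[::4]); m&=l>350; print(m.sum(),np.sort(Z[m]).round(1)[::2])
m=(np.hypot(X-498,Y+214)<42)&(abs(Z-99)<4)&(l<200); print(np.median(Z[m]))"
```

```text
20 [59.8 60.6 62.1 63.2 64.4]
0 []
99.05403997134817
```

Emit:
jog_arm([
  [0,0,0.05,0,0,0],
  [0,0,0.1,0,0,0],
  [0,0,0.15,0,0,0],
  [0,0,0.15,0,0,0],
])

```text
clock: 10.7
position: [496.9, -213.2, 163.7]
ee_rot: [-1.703, -2.64, 0.0]
contact_force: [0.1, 1.8, -0.9]
grip_width: 19.7
grasp_force: 59.4
```

Emit:
jog_arm([
  [0,0,0.05,0,0,0],
  [0,0,0.1,0,0,0],
  [0,0,0.15,0,0,0],
  [0,0,0.15,0,0,0],
])

```text
clock: 11.1
position: [496.9, -213.2, 162.3]
ee_rot: [-1.703, -2.64, -0.0]
contact_force: [-0.7, 1.7, -1.6]
grip_width: 20.0
grasp_force: 59.4
```

Emit:
jog_arm([
  [0,0,0.04,0,0,0],
  [0,0,0.08,0,0,0],
  [0,0,0.12,0,0,0],
  [0,0,0.12,0,0,0],
])

```text
clock: 11.5
position: [496.9, -213.2, 161.1]
ee_rot: [-1.703, -2.64, -0.0]
contact_force: [0.1, 1.4, -1.2]
grip_width: 19.6
grasp_force: 59.4
```

Emit:
jog_arm([
  [0,0,0.04,0,0,0],
  [0,0,0.08,0,0,0],
  [0,0,0.1,0,0,0],
  [0,0,0.1,0,0,0],
])

```text
clock: 11.9
position: [496.9, -213.2, 160.1]
ee_rot: [-1.703, -2.64, -0.0]
contact_force: [0.3, 1.5, -1.8]
grip_width: 19.6
grasp_force: 59.4
```

Emit:
jog_arm([
  [0,0,0.03,0,0,0],
  [0,0,0.06,0,0,0],
  [0,0,0.08,0,0,0],
  [0,0,0.08,0,0,0],
])

```text
clock: 12.3
position: [496.9, -213.2, 159.3]
ee_rot: [-1.703, -2.64, 0.0]
contact_force: [1.0, 1.7, -1.3]
grip_width: 19.5
grasp_force: 59.4
```

Emit:
jog_arm([
  [0,0,0.03,0,0,0],
  [0,0,0.06,0,0,0],
  [0,0,0.06,0,0,0],
])

```text
clock: 12.6
position: [497.0, -213.2, 158.7]
ee_rot: [1.703, 2.64, 0.0]
contact_force: [-0.1, 2.2, -0.9]
grip_width: 19.6
grasp_force: 59.4
```

Emit:
jog_arm([
  [0,0,0.02,0,0,0],
  [0,0,0.05,0,0,0],
  [0,0,0.05,0,0,0],
  [0,0,0.05,0,0,0],
])

```text
clock: 13.0
position: [496.9, -213.2, 158.2]
ee_rot: [1.703, 2.64, 0.0]
contact_force: [-0.1, 1.3, -2.0]
grip_width: 19.8
grasp_force: 59.4
```

```bash
cat > f.py <<'E'
from h import *
F=[]
for i in range(8): vision.capture('side'); F.append(status.read_state()['contact_force'])
print(np.mean(F,0).round(2),status.read_state()['position'].round(2))
E
python3 f.py
```

```text
[-0.26  1.89 -1.06] [ 496.93 -213.15  158.21]
```

Emit:
jog_arm([
  [0,0,0.02,0,0,0],
  [0,0,0.05,0,0,0],
  [0,0,0.05,0,0,0],
])

```text
clock: 13.7
position: [496.9, -213.2, 157.7]
ee_rot: [-1.703, -2.64, -0.0]
contact_force: [0.2, 1.4, -1.8]
grip_width: 19.6
grasp_force: 59.4
```

Emit:
jog_arm([
  [0,0,0.02,0,0,0],
  [0,0,0.05,0,0,0],
  [0,0,0.05,0,0,0],
])

```text
clock: 14.0
position: [496.9, -213.2, 157.2]
ee_rot: [-1.703, -2.64, -0.0]
contact_force: [-0.6, 1.4, -0.9]
grip_width: 19.6
grasp_force: 59.4
```

Emit:
jog_arm([
  [0,0,0.02,0,0,0],
  [0,0,0.04,0,0,0],
  [0,0,0.04,0,0,0],
])

```text
clock: 14.3
position: [496.9, -213.2, 156.8]
ee_rot: [1.703, 2.64, 0.0]
contact_force: [-0.4, 0.8, -1.6]
grip_width: 19.5
grasp_force: 59.4
```

Emit:
jog_arm([
  [0,0,0.02,0,0,0],
  [0,0,0.04,0,0,0],
  [0,0,0.04,0,0,0],
])

```text
clock: 14.6
position: [496.9, -213.2, 156.4]
ee_rot: [-1.703, -2.64, -0.0]
contact_force: [-0.4, 0.6, -0.5]
grip_width: 19.5
grasp_force: 59.4
```

```bash
python3 f.py
```

```text
[ 0.    1.45 -1.26] [ 496.91 -213.16  156.41]
```

Emit:
jog_arm([
  [0,0,0.02,0,0,0],
  [0,0,0.03,0,0,0],
  [0,0,0.03,0,0,0],
])

```text
clock: 15.3
position: [496.9, -213.2, 156.1]
ee_rot: [-1.703, -2.64, -0.0]
contact_force: [-0.6, 2.2, -1.3]
grip_width: 19.7
grasp_force: 59.4
```

Emit:
jog_arm([
  [0,0,0.02,0,0,0],
  [0,0,0.04,0,0,0],
  [0,0,0.04,0,0,0],
])

```text
clock: 15.6
position: [496.9, -213.2, 155.8]
ee_rot: [1.703, 2.64, -0.0]
contact_force: [-0.8, 1.0, 0.1]
grip_width: 19.5
grasp_force: 59.6
```

Emit:
jog_arm([
  [0,0,0.02,0,0,0],
  [0,0,0.03,0,0,0],
  [0,0,0.03,0,0,0],
])

```text
clock: 15.9
position: [497.1, -213.3, 155.7]
ee_rot: [1.703, 2.639, 0.0]
contact_force: [-1.0, 2.6, 5.2]
grip_width: 20.0
grasp_force: 60.0
```

```bash
python3 f.py; python3 -c "
from h import *
go([497,-213.2,125],24.4)"
```

```text
[-1.53  2.07  5.57] [ 497.1  -213.3   155.71]
now [ 497.1 -213.3  155.7] yhead 24.3 q6 0.74
delta [ 0.02 -0.01  3.07] [ 0.     0.001 -0.001]
```

Emit:
jog_arm([
  [0,0,-0.02,0,0,0],
  [0,0,-0.02,0,0,0],
])

```text
clock: 16.5
position: [497.0, -213.2, 155.7]
ee_rot: [1.703, 2.64, 0.0]
contact_force: [-0.6, 2.6, 4.1]
grip_width: 19.7
grasp_force: 59.9
```

Emit:
jog_arm([
  [0,0,0,0,0,0],
  [0,0,0,0,0,0],
  [0,0,0,0,0,0],
  [0,0,0,0,0,0],
  [0,0,0,0,0,0],
  [0,0,0,0,0,0],
  [0,0,0,0,0,0],
], gripper=-1)

```text
clock: 17.2
position: [496.9, -213.2, 155.6]
ee_rot: [1.703, 2.64, 0.0]
contact_force: [-0.4, 0.3, -0.1]
grip_width: 85.6
grasp_force: 0.0
```

```bash
python3 -c "
from h import *
p,d=cap('side')
cv2.imwrite('pics/s3.png',cv2.resize(p[80:200,260:440],None,fx=4,fy=4,interpolation=cv2.INTER_CUBIC)[...,::-1])
for n in('top','side'):
    cap(n);p,P,K,T=load(n)
    X,Y,Z=[P[...,i] for i in range(3)]
    m=(np.hypot(X-497,Y+213)<50)&(Z>110.5)&(Z<116)&(p.astype(int).sum(-1)>240);print(m.sum(),np.median(Z[m]))
    m=(np.hypot(X-497,Y+213)<16)&(Z>135)&(Z<155);print('nut',np.median(P[m],0),np.percentile(Z[m],90))
go([497,-213.2,124],24.4)
"
```

```text
79 113.41304957789362
nut [ 498.00867377 -203.2855612   147.26640834] 152.22173309147894
79 112.69683210822211
nut [ 494.232426   -207.11758721  147.52706656] 149.69732995360508
now [ 496.9 -213.2  155.6] yhead 24.4 q6 0.74
delta [-0.01  0.01  3.16] [-0.    -0.    -0.001]
```

View pics/s3.png

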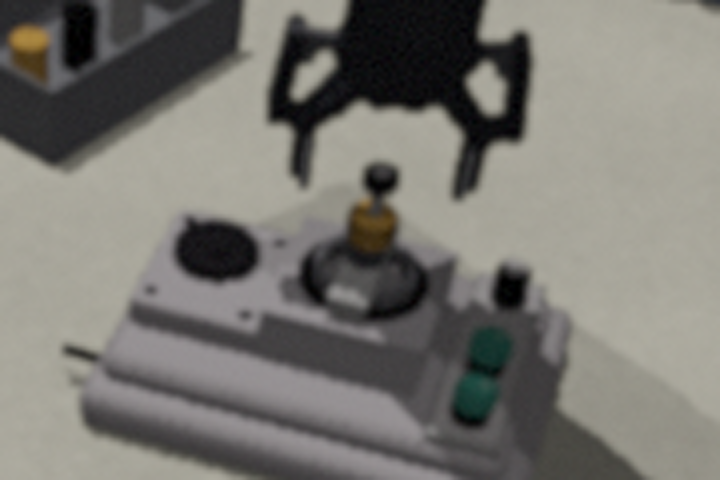

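The gauge stands seated and released, with its head at (380,180) between the open fingers. Next I go down to the nut.

Emit:
jog_arm([
  [0,0,0.8,0,0,0],
  [0,0,1.6,0,0,0],
  [0,0,2.4,0,0,0],
  [0,0,2.9,0,0,0],
  [0,0,3.15,0,0,0],
  [0,0,3.15,0,0,0],
  [0,0,3.15,0,0,0],
])

```text
clock: 18.05
position: [497.0, -213.2, 124.3]
ee_rot: [1.703, 2.64, 0.0]
contact_force: [-0.1, 0.2, -0.0]
grip_width: 85.9
grasp_force: 0.0
```

Emit:
jog_arm([
  [0,0,0,0,0,0],
  [0,0,0,0,0,0],
  [0,0,0,0,0,0],
  [0,0,0,0,0,0],
  [0,0,0,0,0,0],
  [0,0,0,0,0,0],
  [0,0,0,0,0,0],
  [0,0,0,0,0,0],
], gripper=1)

```text
clock: 18.85
position: [497.1, -213.2, 124.5]
ee_rot: [1.703, 2.639, 0.0]
contact_force: [-0.6, 1.1, 6.9]
grip_width: 28.1
grasp_force: 58.9
```

```bash
python3 f.py
```

```text
[-1.    0.91  5.74] [ 497.07 -213.21  124.44]
```

Emit:
jog_arm([
  [0,0,0,0,0,0.05],
  [0,0,0,0,0,0.12],
  [0,0,0,0,0,0.2],
  [0,0,0,0,0,0.28],
  [0,0,0,0,0,0.36],
  [0,0,0,0,0,0.44],
  [0,0,0,0,0,0.5],
  [0,0,0,0,0,0.5],
])

```text
clock: 20.05
position: [497.4, -213.2, 124.5]
ee_rot: [2.303, 2.135, 0.001]
contact_force: [1.8, 2.3, 5.5]
grip_width: 28.0
grasp_force: 58.9
```

```bash
python3 f.py; python3 -c "
from h import *
print(status.read_state()['moment'])
go([497,-213.2,124],24.4)"
```

```text
[2.04 1.43 5.54] [ 497.35 -213.2   124.45]
[ 0.25437314 -0.44505422 -0.12826001]
now [ 497.3 -213.2  124.4] yhead -4.2 q6 1.24
delta [-0.   -0.03  0.04] [ 0.001  0.    -0.499]
```

Emit:
jog_arm([
  [0,0,0,0,0,0.06],
  [0,0,0,0,0,0.14],
  [0,0,0,0,0,0.22],
  [0,0,0,0,0,0.3],
  [0,0,0,0,0,0.38],
  [0,0,0,0,0,0.46],
  [0,0,0,0,0,0.54],
  [0,0,0,0,0,0.58],
  [0,0,0,0,0,0.58],
])

```text
clock: 21.35
position: [497.9, -213.7, 124.5]
ee_rot: [2.816, 1.389, 0.002]
contact_force: [4.8, -1.8, 1.7]
grip_width: 27.9
grasp_force: 59.0
```

```bash
python3 f.py; python3 -c "
from h import *
M=[]
for i in range(6): cap('side'); M.append(status.read_state()['moment'])
print(np.mean(M,0))
p,P,K,T=load('side')
cv2.imwrite('pics/s4.png',cv2.resize(p[80:200,260:440],None,fx=4,fy=4,interpolation=cv2.INTER_CUBIC)[...,::-1])
go([497,-213.2,124],24.4)"
```

```text
[ 5.59 -2.05  1.17] [ 497.87 -213.69  124.5 ]
[-0.53064402 -1.35001496  0.06746659]
now [ 497.9 -213.7  124.5] yhead -37.4 q6 1.82
delta [-0.02 -0.1   0.05] [ 2.000e-03  1.000e-03 -1.079e+00]
```

View pics/s4.png

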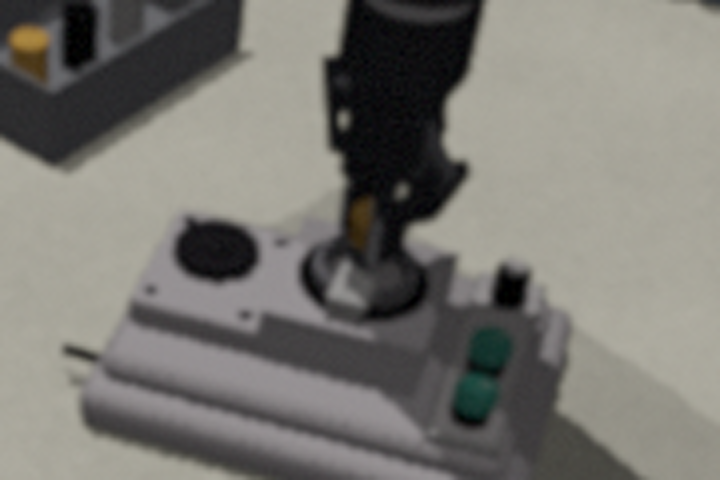

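```bash
python3 -c "
from h import *
for n in('top','side'):
    cap(n);p,P,K,T=load(n); s=status.read_state(); print(s['tau'].round(2),s['moment'].round(2))
    X,Y,Z=[P[...,i] for i in range(3)]
    m=(np.hypot(X-497,Y+213)<60)&(Z>110.5)&(Z<117)&(p.astype(int).sum(-1)>200); q=P[m]
    c,sz,a=cv2.minAreaRect(q[:,:2].astype(np.float32)); print(n,np.round(c,1),np.round(sz,1),a,len(q))
    print(np.linalg.lstsq(np.c_[q[:,:2]-[497,-213],np.ones(len(q))],q[:,2],rcond=None)[0].round(3))
"
```

```text
[-2.300e-01 -7.615e+01  4.240e+01  2.870e+00 -8.000e-02  7.000e-02] [-0.48 -1.32  0.05]
top [ 501.  -189.1] [27.5 49.7] 30.865463256835938 88
[-7.40000e-02 -3.60000e-02  1.14613e+02]
[-2.300e-01 -7.615e+01  4.240e+01  2.870e+00 -8.000e-02  7.000e-02] [-0.48 -1.35  0.07]
side [ 495.1 -199.2] [52.9 66. ] 12.309416770935059 97
[4.00000e-03 2.20000e-02 1.12048e+02]
```

Emit:
jog_arm([
  [0,0,0,0,0,0.06],
  [0,0,0,0,0,0.12],
])

```text
clock: 22.35
position: [498.1, -213.8, 124.6]
ee_rot: [2.894, 1.217, 0.002]
contact_force: [7.8, -3.7, -1.0]
grip_width: 27.9
grasp_force: 59.1
```

```bash
python3 -c "
from h import *
for i in range(4):
    s=status.read_state(); print(s['tau'][5].round(3),s['moment'].round(2),s['contact_force'].round(1)); vision.capture('side')
go([497,-213.2,124],24.4)"
```

```text
-0.451 [-0.93 -1.77  1.3 ] [ 7.8 -3.7 -1. ]
0.128 [-0.8  -1.59  1.16] [ 7.3 -3.8  0.8]
2.288 [-0.89 -1.58  1.02] [ 6.7 -3.3 -0.1]
1.417 [-0.83 -1.57  0.88] [ 6.9 -3.6  0.9]
now [ 498.1 -213.8  124.5] yhead -44.2 q6 1.94
delta [-0.03 -0.12  0.05] [ 2.000e-03  1.000e-03 -1.198e+00]
```

The wrist moment rose to 1.3 N m, so the nut has reached its end stop. Now I release it.

Emit:
jog_arm([
  [0,0,0,0,0,0],
  [0,0,0,0,0,0],
  [0,0,0,0,0,0],
  [0,0,0,0,0,0],
  [0,0,0,0,0,0],
  [0,0,0,0,0,0],
], gripper=-1)

```text
clock: 23.15
position: [496.9, -213.2, 124.1]
ee_rot: [-2.896, -1.217, 0.0]
contact_force: [-0.1, -0.3, 1.0]
grip_width: 85.2
grasp_force: 0.0
```

Emit:
jog_arm([
  [0,0,-1,0,0,0],
  [0,0,-2.5,0,0,0],
  [0,0,-5,0,0,0],
  [0,0,-8,0,0,0],
  [0,0,-11,0,0,0],
  [0,0,-14,0,0,0],
  [0,0,-17,0,0,0],
  [0,0,-17,0,0,0],
])

```text
clock: 23.95
position: [498.0, -213.7, 298.6]
ee_rot: [2.892, 1.216, 0.007]
contact_force: [0.7, -0.9, -0.2]
grip_width: 85.4
grasp_force: 0.0
```

```bash
python3 -c "
from h import *
for n in('top','side'):
    cap(n);p,P,K,T=load(n)
    X,Y,Z=[P[...,i] for i in range(3)]
    m=(np.hypot(X-497,Y+213)<60)&(Z>110.5)&(Z<117)&(p.astype(int).sum(-1)>240); q=P[m]
    c,sz,a=cv2.minAreaRect(q[:,:2].astype(np.float32)); print(n,np.round(c,1),np.round(sz,1),a,len(q),np.median(q[:,2]))
    print(np.linalg.lstsq(np.c_[q[:,:2]-[497,-213],np.ones(len(q))],q[:,2],rcond=None)[0].round(3))
    m=(np.hypot(X-497,Y+213)<30)&(Z>170)&(Z<190); print('head',np.median(P[m],0).round(1),m.sum())
cv2.imwrite('pics/s5.png',cv2.resize(p[80:200,260:440],None,fx=4,fy=4,interpolation=cv2.INTER_CUBIC)[...,::-1])
"
```

```text
top [ 505.2 -192.2] [43.7 59.8] 68.97988891601562 116 113.32882123901152
[-1.90000e-02  0.00000e+00  1.13435e+02]
head [ 504.  -205.5  177.1] 1
side [ 502.  -211.2] [35.2 89.9] 7.332267761230469 103 112.74963584735372
[-1.70000e-02  2.00000e-03  1.12699e+02]
head [ 495.6 -207.9  178.3] 71
```

View pics/s5.png

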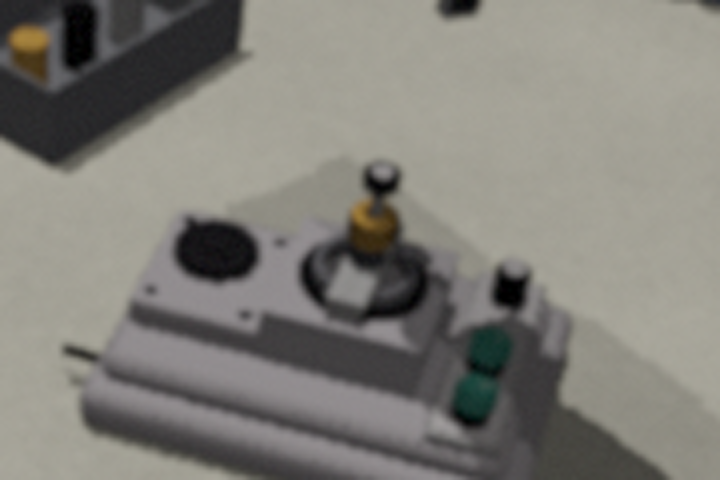

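The gauge is upright and seated in the notches (bridge top at z ≈ 112.8), its head is down at (380,180) and the gripper is clear. I'm handing in.

```bash
python3 -c "
from workcell import arm
print(arm.finish_job())"
```

```text
the job is handed in; nothing more can be done
None
```

The job is handed in, with no verdict shown: the gauge is seated in the port, the rod touched the glass about 37 mm below the seat at roughly 7 N, the nut was turned to its end stop, and the gripper is clear; contact after locking was not measured.

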